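# Load a power module into the cold-plate test station

### The job

Load the power module for its thermal test: slide it along the station's flat top, without lifting it, onto the cold plate under the clamp arm until it sits square and home against all three locating pins. Then tighten the torque knob clockwise until its slip clutch gives, so that the module is held at the set clamping force, and let go. Leave the other things on the bench where they are.

Things in the scene. Friction and masses are not known exactly. Their poses are not given: they have to be found in the camera images.
- station: Cold-plate test station, fixed to the bench: a flat slab 200 mm (its x) by 360 mm (its y), top face 24 mm above the bench, one flush surface. Origin: slab centre at bench height; x points away from the robot, y to the left. Left half: grey loading apron; right half: bare aluminium cold plate with three pins and a clamp arm over it. Front and left sides are open.
- seat (a point): Point on the cold plate's top face (24 mm above the bench), under the clamp axis: here lies the centre of the module's underside when it touches all three pins. At x 0.010, y -0.085 in the station's frame; same axes as the station.
- pin_rear (a point): Foot of the right one of two rear locating pins (steel, upright, 12 mm in diameter, 14 mm high), at x 0.081, y -0.140 in the station's frame; the other rear pin is at x 0.081, y -0.030.
- pin_end (a point): Foot of the end locating pin at the right end of the cold plate (same size), at x 0.010, y -0.171 in the station's frame.
- clamp_arm_front (a point): Middle of the front end of the grey clamp arm's top face, 76 mm above the bench, at x -0.017, y -0.085 in the station's frame. The arm is 38 mm wide, 18 mm thick (underside 58 mm above the bench) and runs back to a column 50 mm wide at x 0.095 to 0.133.
- module: Power module, loose, 0.45 to 0.9 kg: steel base plate 130 mm (its x) by 160 mm (its y), 10 mm thick, black housing 104 x 134 mm on it up to 20 mm, steel pressure disc 42 mm wide in the middle of the top at 22 mm. Origin: centre of underside. Too wide to grasp; it is pushed at its edges with 2 to 8 N. Its rear (+x) long edge goes against the two rear pins, its right (-y) edge against the end pin.
- clamp_pad: Steel pressure pad, 30 mm in diameter, under the clamp arm on the clamp axis; it moves straight down and does not turn. Origin: centre of its lower face, about 2.5 to 6.5 mm above the module's disc at the start, so the module passes under it.
- knob_grip (a point): Point on the axis of the black fluted torque knob, at the height to grip, 98 mm above the bench. The knob is upright over the seat, on top of the clamp arm, 50 mm across, 26 mm high (83 to 109 mm above the bench) and stays at its height. A steel collar 57 mm wide with an index line turns under it, top 82 mm above the bench.
- torque_knob: The knob as a turning part (z up). Clockwise from above lowers the pad, 12 mm a turn; it meets the module after a quarter to three fifths of a turn and the clutch slips within a tenth more, at 0.36 N m: knob turns, collar and pad stand still. Held still after a bit of turning, it pushes back with 0.2 N m before that, under 0.1 once slipping. Slipping on does no harm; the screw holds by itself.
- multimeter: Bystander: red and black hand multimeter lying on the bench, 150 x 79 x 41 mm, origin in the middle of its underside.
- kapton: Bystander: roll of amber tape lying flat, 62 mm in diameter, 20 mm high, origin in the middle of its underside.
- red_case: Bystander: small red case, 41 x 91 x 30 mm, origin in the middle of its underside.
- driver_red: Bystander: screwdriver with a red handle lying on the bench, 144 mm long, 19 mm thick, origin in the middle of its underside.
- wallet: Bystander: flat black tool wallet, 90 x 116 x 16 mm, origin in the middle of its underside.

How it is judged:
By the outcome, as a careful person would: the job done as asked, in the order asked, and still so for the second after the job is handed in, with the robot touching nothing.
It also fails if it takes over 72 s, if anything falls off the work surface, if the arm or the gripper's body presses on something with over 40 N, if the wrist force passes 120 N, or if a joint passes its speed limit or range.

### The arm

A 6-joint arm with a two-finger parallel gripper is mounted at the origin on a cart in front of the work surface, level with it; the furniture and walls round the work are solid. World frame = base frame: x ahead of the robot, y to its left, z up, the work surface at z = 0. Lengths are in m, angles in rad, forces in N, time in s.
With the tool pointing down it reaches from about 0.375 to 0.975 m from the base axis. Payload 3.8 kg.
Tool frame: the origin (TCP) lies midway between the tips of the shut fingers; the grasp point (between the pads) lies 19 mm behind it; z points along the fingers, y is the line along which they close (so a half turn about z gives the same grasp; the last joint's range is limited). The gripper opens to 88 mm and grips with 3 to 60 N. Pads are 18 mm wide; open, the fingers measure 123 mm over their backs; the gripper's body (75 mm by 187 mm) begins 45 mm behind the grasp point.
Start: joints at [-1.232, 0.264, 1.604, -0, 1.274, -0.037], TCP at [0.248, -0.628, 0.239] pointing down, gripper open.
Joint ranges: [-2.63, 2.63], [-0.94, 2.18], [0.31, 2.57], [-1.31, 4.45], [0, 2.66], [-2.55, 2.55]. Speed limits (rad/s): [2.57, 2.57, 3.14, 3.14, 3.14, 3.14].

### API

Orientations are given as a rotation vector (axis times angle).
In Python, from cell import manip, inverse_kinematics, cams, order gives the robot as it stands. Calls block until the motion is done:
- manip.move_pose(position, orientation): joint-space move of the TCP to a pose.
- manip.move_linear(position, rate=0.15, rot=None): straight line of the TCP; rot=None keeps the orientation; rate is the mean speed in m/s.
- manip.set_joints(angles): joint-space move.
- manip.set_gripper(opening, force=None): finger opening in m; force is the grip in N (None keeps the last); returns when the fingers have stopped.
- manip.dwell(seconds).
- inverse_kinematics(position, orientation): joint angles nearest the present ones, or None.
- manip.state(): the state.
- cams.capture(name): name is "side" or "top"; returns a dict with "image" (480x640x3 uint8, blue, green, red), "z_map" (480x640 float32, m along the optical axis (not along the pixel's ray), 0 where there is no reading), "intrinsics" (3x3 intrinsics, pixels), "k1" (the pictures are not rectified: a ray, as slopes to the right and down, at radius r is drawn at 1 + k1 r^2 times it, then the intrinsics apply), "position" and "orientation" of the camera in the world. Camera axes: x right, y down, z forward; pixel columns grow to the right and rows downward; lengths in m; the calibration is good to about 2 mm. A picture is of the moment at which its call begins.
A pose or a line that the arm cannot do raises manip.IKError and nothing moves.
- order.close_job(): hands the job in; it is judged then, once.
The state is a dict: "clock": time; "joint_pos": joint angles; "joint_velocities": joint speeds; "tau": joint torques, N m; "tool_pos": TCP position; "tcp_rot": TCP orientation; "contact_force": force on the tool from outside, world axes, zero at the start; "moment": the same for the moment, N m; "gripper_width": finger opening in m; "grasp_force": force on a finger pad.
Only numpy, scipy, OpenCV 4.12 (cv2) and the standard library are available. Lean on these libraries where they do the work, as an engineer would, in place of code of your own. Each camera call takes 0.05 s, during which the arm holds its last target. There are 200 camera calls.

## Working session

There is one attempt and no reset: what is moved stays moved. The work goes in short steps, each a Python script; the robot and the scene stay as the last script left them, time stands still between calls to the robot, and variables do not carry over. Pictures are saved under pics/ and viewed, at most 10 in all, crops included, and the job is handed in when it is done.

```bash
mkdir -p pics; ls; python3 - <<'E'
from cell import manip, cams
import cv2,numpy as np
for n in("side","top"):
    c=cams.capture(n); cv2.imwrite(f"pics/{n}0.png",c["image"]); np.savez(f"{n}0.npz",**c)
    print(n,c["intrinsics"],c["k1"],c["position"],c["orientation"])
s=manip.state(); print(s)
E
```

```text
pics
side [[440.85558428   0.         315.73103975]
 [  0.         440.85558428 237.96901142]
 [  0.           0.           1.        ]] -0.0145658617182485 [ 0.42821584 -0.9669583   0.46386366] [-1.97418254  0.06253614 -0.06345024]
top [[565.28548344   0.         319.45157485]
 [  0.         565.28548344 252.00070683]
 [  0.           0.           1.        ]] 0.05603408345997684 [ 0.40362548 -0.09962535  1.25741589] [-2.17886572  2.16219849 -0.07454083]
{'clock': 0.1, 'joint_pos': array([-1.23189286e+00,  2.64649635e-01,  1.60518242e+00, -1.99495026e-05,
        1.27366780e+00, -3.69147676e-02]), 'joint_velocities': array([-0.00293705, -0.00186963, -0.0023832 ,  0.00049924, -0.00120945,
        0.00027065]), 'tau': array([-1.73794393e-05, -5.03619003e+01, -3.58071291e+01,  7.30499625e-02,
        2.33329309e-02, -5.41704503e-05]), 'tool_pos': array([ 0.24752957, -0.62732609,  0.23756119]), 'tcp_rot': array([-3.08443986e+00, -5.86523274e-01,  4.79960814e-04]), 'contact_force': array([ 0.01573371,  0.40079751, -0.40712612]), 'moment': array([-0.03169327,  0.0101729 ,  0.00436092]), 'grasp_force': 0.0, 'gripper_width': 0.08797224177954151}
```

View pics/side0.png

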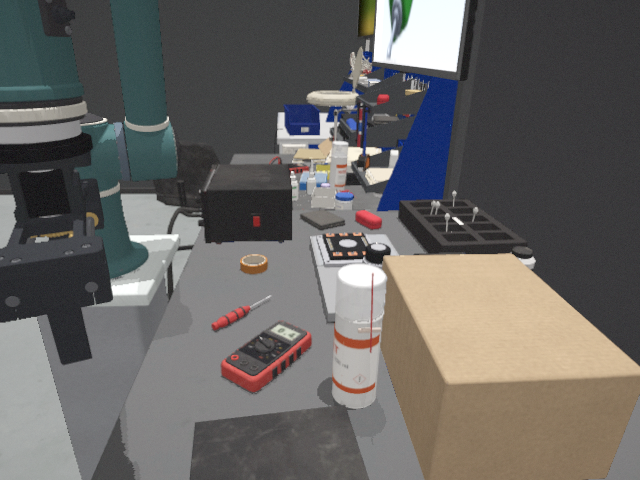

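View pics/top0.png

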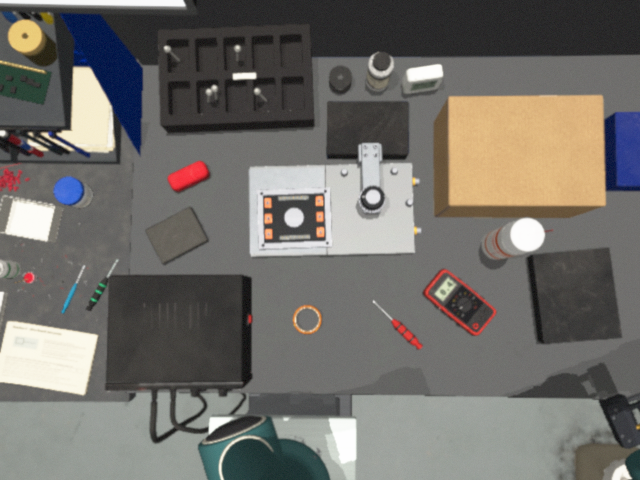

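The top view shows the station at about cols 249–414, rows 163–257. The module is on the apron at cols 258–331, rows 188–248, and the knob is at (371,199). The side view shows the same layout, with the bottle and cardboard box near the camera. Next I'll measure them.

```bash
cat > vis.py <<'E'
import numpy as np,cv2
from scipy.spatial.transform import Rotation as R
def und(c,px):
    K=c["intrinsics"]; s=(np.atleast_2d(px).astype(float)-K[:2,2])/[K[0,0],K[1,1]]
    u=s.copy()
    for _ in range(20): u=s/(1+float(c["k1"])*(u**2).sum(1,keepdims=True))
    return u
def rays(c,px):
    u=und(c,px); return R.from_rotvec(c["orientation"]).apply(np.c_[u,np.ones(len(u))])
def plane(c,px,z):
    d=rays(c,px); p=np.array(c["position"]); return p+d*((z-p[2])/d[:,2:])
def proj(c,P):
    q=R.from_rotvec(c["orientation"]).inv().apply(np.atleast_2d(P)-c["position"]); u=q[:,:2]/q[:,2:]
    u=u*(1+float(c["k1"])*(u**2).sum(1,keepdims=True)); K=c["intrinsics"]
    return u*[K[0,0],K[1,1]]+K[:2,2]
def tri(c1,p1,c2,p2):
    d1,d2=rays(c1,p1)[0],rays(c2,p2)[0]; a,b=np.array(c1["position"]),np.array(c2["position"])
    t=np.linalg.lstsq(np.c_[d1,-d2],b-a,rcond=None)[0]
    x,y=a+t[0]*d1,b+t[1]*d2; return (x+y)/2,np.linalg.norm(x-y)
def rect(P):  # min-area rectangle of points in world xy: centre, (len along ~x, along ~y), yaw
    (cx,cy),(w,h),a=cv2.minAreaRect((P[:,:2]*1000).astype(np.float32))
    if a>45: a-=90; w,h=h,w
    return np.array([cx,cy])/1000,(w,h),np.radians(a)
E
python3 - <<'E'
from vis import *
c=dict(np.load("top0.npz")); s=dict(np.load("side0.npz"))
im=c["image"]; g=cv2.cvtColor(im,cv2.COLOR_BGR2GRAY)
cv2.imwrite("pics/topcrop.png",cv2.resize(im[140:270,235:430],None,fx=4,fy=4,interpolation=cv2.INTER_CUBIC))
cv2.imwrite("pics/sidecrop.png",cv2.resize(s["image"][215:330,290:430],None,fx=5,fy=5,interpolation=cv2.INTER_CUBIC))
def big(m):
    cs=cv2.findContours(m.astype(np.uint8),cv2.RETR_EXTERNAL,cv2.CHAIN_APPROX_NONE)[0]
    return max(cs,key=cv2.contourArea)[:,0]
print(g[230,240:425:4],g[160:262:4,300])
m=np.zeros_like(g); m[150:265,240:425]=(g[150:265,240:425]>125)
k=big(m); print("station px",k.min(0),k.max(0),rect(plane(c,k,.024)))
hsv=cv2.cvtColor(im,cv2.COLOR_BGR2HSV)
m=np.zeros_like(g); r=slice(190,246),slice(261,328); m[r]=(g[r]<90)
k=big(m); print("housing px",k.min(0),k.max(0),rect(plane(c,k,.044)))
m=np.zeros_like(g); r=slice(180,216),slice(355,390); m[r]=(g[r]<80)
k=big(m); print("knob px",k.min(0),k.max(0),rect(plane(c,k,.105)), cv2.minEnclosingCircle(k))
E
```

```text
[112 113 120 216 212 230 131 194 109  64  66  67  66  66  62  68  69  70
  72 132 199 138 233 204 210 210 209 209 211 211 208 209 209 212 211 210
 208 210 211 208 209 210 210 210 216 198 115] [113 122 208 215 215 218 219 223 222 153  84  61  75 224 231 234 173  68
  66 170  77 231 186 211 103 117]
station px [248 150] [421 256] (array([ 0.61851123, -0.11064818]), (231.45346069335938, 380.4434814453125), np.float64(0.0265232743398858))
housing px [264 194] [324 241] (array([ 0.58082629, -0.02360469]), (99.6449203491211, 128.4544219970703), np.float64(0.046419488688947984))
knob px [361 187] [383 209] (array([ 0.61357336, -0.18805363]), (45.77891159057617, 45.190879821777344), np.float64(0.0028900241840281843)) ((372.2289123535156, 197.65663146972656), 11.794088363647461)
```

View pics/topcrop.png

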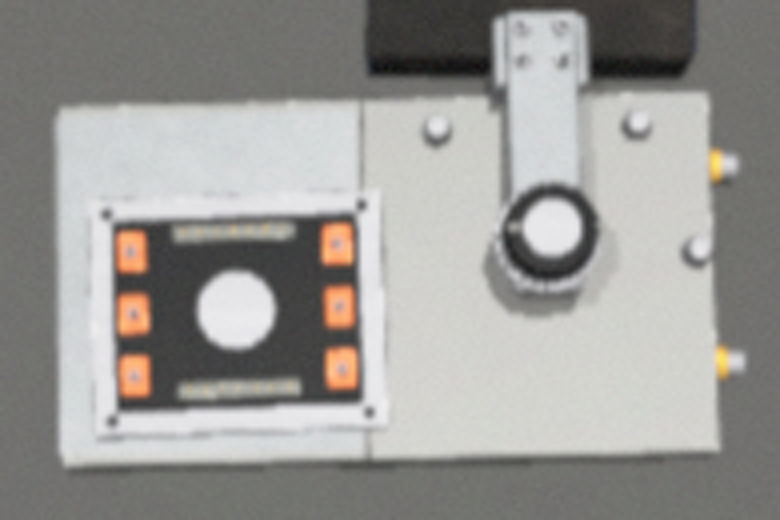

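View pics/sidecrop.png

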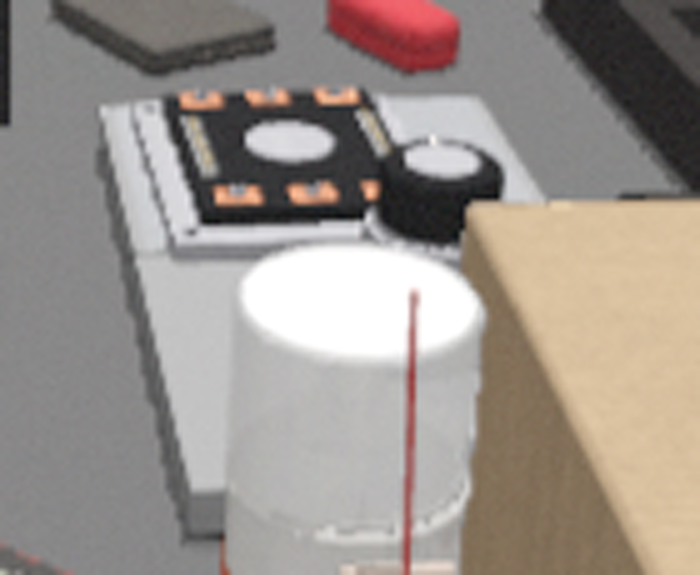

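The crops show three pin tops at top-crop (437,130), (637,124) and (697,250). The knob cap is at (551,227), the disc at (236,309), and the slab corners are at (58,106), (708,93), (718,450) and (64,465). In the side crop, the knob cap is at (440,158) and the disc at (290,142).

```bash
python3 - <<'E'
from vis import *
c=dict(np.load("top0.npz")); s=dict(np.load("side0.npz"))
T=lambda p:(np.atleast_2d(p)+.5)/4-.5+[235,140]
S=lambda p:(np.atleast_2d(p)+.5)/5-.5+[290,215]
print("knob cap",tri(c,T((551,227)),s,S((440,158))))
print("disc",tri(c,T((236,309)),s,S((290,142))))
print("apron BL corner",tri(c,T((58,106)),s,S((480,97))) )
loc=np.array([[.1,.18],[.1,-.18],[-.1,-.18],[-.1,.18],[.081,-.03],[.081,-.14],[.01,-.171],[.01,-.085]])
W=np.r_[plane(c,T([(58,106),(708,93),(718,450),(64,465)]),.024),plane(c,T([(437,130),(637,124),(697,250)]),.038),plane(c,T((551,227)),.109)][:,:2]
a,b=loc-loc.mean(0),W-W.mean(0)
yaw=np.arctan2((a[:,0]*b[:,1]-a[:,1]*b[:,0]).sum(),(a*b).sum())
Rm=np.array([[np.cos(yaw),-np.sin(yaw)],[np.sin(yaw),np.cos(yaw)]])
t=W.mean(0)-Rm@loc.mean(0)
print("station",t,yaw,"res mm",((loc@Rm.T+t-W)*1000).round(1).tolist())
g=cv2.cvtColor(c["image"],cv2.COLOR_BGR2GRAY)
m=np.zeros_like(g); r=slice(190,246),slice(261,328); m[r]=g[r]<110
k=max(cv2.findContours(m,0,1)[0],key=cv2.contourArea)[:,0]
ce,sz,y=rect(plane(c,k,.044)); print("module",ce,sz,y,"in station",Rm.T@(ce-t),y-yaw)
print("module from plate corners",[((Rm.T@(p-t))*1000).round() for p in plane(c,T([(90,200),(382,188),(388,425),(98,437)]),.034)[:,:2]])
# world cloud
z=c["z_map"]; v,u=np.mgrid[0:480,0:640]; q=und(c,np.c_[u.ravel(),v.ravel()])
P=R.from_rotvec(c["orientation"]).apply(np.c_[q,np.ones(len(q))]*z.reshape(-1,1))+c["position"]
P=P[z.ravel()>0]
seat=Rm@[.01,-.085]+t; print("seat",seat)
d=np.hypot(*(P[:,:2]-seat).T)
for h in(.09,.12,.15): 
    e=(P[:,2]>h)&(d>.035); print(h,"nearest",d[e].min(),P[e][d[e].argmin()])
def ext(n,x0,x1,y0,y1,h):
    e=(P[:,0]>x0)&(P[:,0]<x1)&(P[:,1]>y0)&(P[:,1]<y1)&(P[:,2]>h)
    print(n,P[e].min(0),P[e].max(0))
ext("psu",.2,.52,.05,.5,.04);ext("box",.4,.95,-.75,-.3,.12);ext("knobarea",seat[0]-.05,seat[0]+.2,seat[1]-.05,seat[1]+.05,.05)
E
```

```text
knob cap (array([ 0.61453999, -0.18817239,  0.11063012]), np.float64(0.0026788594736958816))
disc (array([ 0.58105477, -0.0232179 ,  0.04527655]), np.float64(0.002344119117742479))
apron BL corner (array([0.69663053, 0.07822423, 0.02437095]), np.float64(0.002918147419915827))
station [ 0.60271626 -0.10390128] 0.02723890666265333 res mm [[-0.4, 0.7], [0.6, 0.3], [-1.6, -0.5], [-0.7, 2.1], [1.9, 0.0], [1.2, -0.9], [0.3, -1.5], [-1.2, -0.1]]
module [ 0.5808847  -0.02362961] (101.99541473388672, 130.40255737304688) 0.04400601143463128 in station [-0.01963721  0.08083648] 0.016767104771977952
module from plate corners [array([ 45., 161.]), array([49.,  1.]), array([-82.,   0.]), array([-85., 158.])]
seat [ 0.61502757 -0.18859739]
0.09 nearest 0.14131580037583988 [ 0.62122248 -0.32977734  0.12192035]
0.12 nearest 0.14131580037583988 [ 0.62122248 -0.32977734  0.12192035]
0.15 nearest 0.1418708489850861 [ 0.61257224 -0.33044699  0.1568403 ]
psu [0.21251381 0.06020119 0.04017564] [0.45323185 0.33187991 0.15954092]
box [ 0.49560289 -0.63269347  0.12002724] [ 0.80965432 -0.32977734  0.21966918]
knobarea [ 0.58918724 -0.23745668  0.05000428] [ 0.81492022 -0.13956203  0.1147228 ]
```

```bash
cat > rob.py <<'E'
from vis import *
from cell import manip, inverse_kinematics, cams, order
yaw=.0272; t=np.array([.6027,-.1039]); Rz=R.from_euler("z",yaw)
def W(x,y,z): p=Rz.apply([x,y,0]); return np.array([t[0]+p[0],t[1]+p[1],z])
def rot(a,tilt=0):  # tool down, closing line (tool y) at angle a from station x; tilt about the closing line
    Y=Rz.apply([np.cos(a),np.sin(a),0]); Z=np.array([0,0,-1.]); X=np.cross(Y,Z)
    return (R.from_rotvec(tilt*Y)*R.from_matrix(np.c_[X,Y,Z])).as_rotvec()
def fs(): # force in station frame
    return Rz.inv().apply(manip.state()["contact_force"])
def st():
    s=manip.state(); p=Rz.inv().apply(np.r_[s["tool_pos"][:2]-t,s["tool_pos"][2]])
    print("clk %.1f"%s["clock"],"stn xyz mm",(p*1000).round(1),"F",fs().round(1),"w %.3f"%s["gripper_width"])
def press(x,y,z,d,limit,step=.0015,n=14,rate=.03):
    p=np.array([x,y]); f0=fs()
    for i in range(n):
        p=p+step*np.array(d); manip.move_linear(W(*p,z),rate)
        f=(fs()-f0)[:2]; 
        if -f@np.array(d)>limit: break
    print("press",i,p.round(4),"dF",f.round(1)); st(); return p
E
python3 - <<'E'
from rob import *
for a in(0,np.pi):
    for p in(W(-.02,.19,.028),W(-.02,0,.028)):
        print("push y",a,inverse_kinematics(p,rot(a)))
for a in(np.pi/2,-np.pi/2):
    for tl in(-.17,.17):
        r=R.from_rotvec(rot(a,tl)).as_matrix()[:,2]
        print("push x",a,tl,"toolz",r.round(2),inverse_kinematics(W(-.07,-.085,.028),rot(a,tl)))
for a in np.radians([0,90,180,270]): print("knob",a,inverse_kinematics(W(.01,-.085,.086),rot(a)))
E
```

```text
push y 0 [0.10428793 0.30919297 1.97421251 0.         0.85818717 0.07708793]
push y 0 [-0.21942947  0.322282    1.95626606  0.          0.86304459 -0.24662947]
push y 3.141592653589793 None
push y 3.141592653589793 None
push x 1.5707963267948966 -0.17 toolz [ 0.17  0.   -0.99] [-0.43131621  0.20366725  2.12412127  0.12170506  0.66467769 -2.11955096]
push x 1.5707963267948966 0.17 toolz [-0.17 -0.   -0.99] [-0.34909836  0.37665749  1.89116379 -0.07244285  1.03323748 -1.90501683]
push x -1.5707963267948966 -0.17 toolz [-0.17 -0.   -0.99] [-0.34909836  0.37665749  1.89116379 -0.07244285  1.03323748  1.23657583]
push x -1.5707963267948966 0.17 toolz [ 0.17  0.   -0.99] [-0.43131621  0.20366725  2.12412127  0.12170506  0.66467769  1.02204169]
knob 0.0 [-0.33627081  0.33509242  1.81060776  0.          0.99589247 -0.36347081]
knob 1.5707963267948966 [-3.36270815e-01  3.35092424e-01  1.81060776e+00 -4.44089210e-16
  9.95892466e-01 -1.93426714e+00]
knob 3.141592653589793 None
knob 4.71238898038469 [-3.36270815e-01  3.35092424e-01  1.81060776e+00 -4.44089210e-16
  9.95892466e-01  1.20732551e+00]
```

```bash
python3 - <<'E'
from rob import *
p=manip.state()["tool_pos"]; manip.move_linear([p[0],p[1],.36],.3)
manip.move_pose(W(-.02,.19,.30),rot(0)); manip.set_gripper(.06,20)
manip.move_linear(W(-.02,.19,.06),.25); manip.move_linear(W(-.02,.19,.028),.06); st()
manip.move_linear(W(-.02,.16,.028),.06); st()
manip.move_linear(W(-.02,.08,.028),.06); st()
c=cams.capture("top"); cv2.imwrite("pics/p1.png",cv2.resize(c["image"][120:290,210:440],None,fx=3,fy=3))
E
```

```text
clk 5.8 stn xyz mm [-20.2 190.   27.7] F [0.6 0.5 0.2] w 0.061
clk 6.5 stn xyz mm [-20.1 159.2  28. ] F [0.3 0.3 0.2] w 0.060
clk 7.9 stn xyz mm [-19.7  79.7  28.2] F [-0.  -0.3  0.1] w 0.060
```

View pics/p1.png

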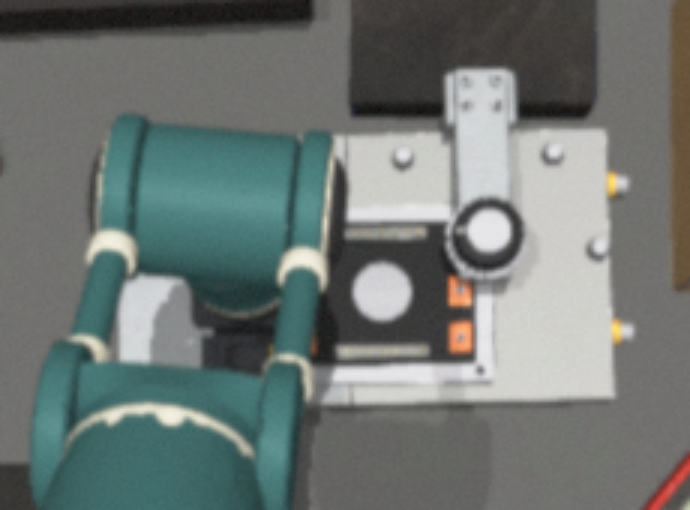

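The module moved squarely and is now partway under the arm, with its disc at crop (382,291). I'll keep pushing.

```bash
python3 - <<'E'
from rob import *
manip.move_linear(W(-.02,.014,.028),.06); st()
manip.move_linear(W(-.02,.045,.028),.2); manip.move_linear(W(-.05,.045,.16),.3)
# forward push
r=rot(-np.pi/2,.17)
manip.move_pose(W(-.15,-.08,.16),r)
c=cams.capture("top"); cv2.imwrite("pics/p2.png",cv2.resize(c["image"][120:290,210:440],None,fx=3,fy=3)); np.savez("p2.npz",**c)
manip.move_linear(W(-.15,-.08,.028),.25); st()
E
```

```text
clk 9.2 stn xyz mm [-19.7  13.8  28.3] F [-0.   3.4  2.8] w 0.060
clk 11.9 stn xyz mm [-149.1  -80.1   28.5] F [ 0.1 -0.7  1.1] w 0.060
```

View pics/p2.png

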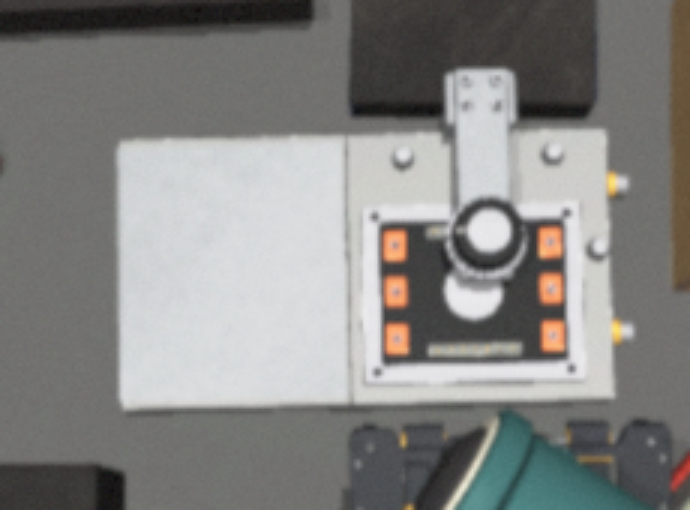

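The module is square, about 4 mm short of the end pin and 30 mm from the rear pins. Next I'll push it to the rear.

```bash
python3 - <<'E'
from rob import *
manip.move_linear(W(-.100,-.08,.028),.12); manip.move_linear(W(-.070,-.08,.028),.05); st()
press(-.070,-.08,.028,[1,0],9,step=.0015,n=12)
manip.move_linear(W(-.12,-.08,.028),.2); manip.move_linear(W(-.12,-.05,.17),.3)
r=rot(0)
manip.move_pose(W(.005,.05,.16),r); manip.move_linear(W(.005,.04,.028),.25)
manip.move_linear(W(.005,.016,.028),.06); st()
press(.005,.016,.028,[0,-1],9,step=.0015,n=14)
E
```

```text
clk 13.3 stn xyz mm [-70.7 -79.7  27.5] F [-2.2  0.5 -0.4] w 0.060
press 5 [-0.061 -0.08 ] dF [-9.2 -2.1]
clk 14.8 stn xyz mm [-63.1 -80.   27.8] F [-11.4  -1.6   6.1] w 0.060
clk 18.2 stn xyz mm [ 5.  15.5 28.1] F [-0.2  0.4 -0.2] w 0.060
press 7 [0.005 0.004] dF [-0.8 10.5]
clk 20.2 stn xyz mm [ 4.8  6.2 27.9] F [-1.  11.   2.7] w 0.060
```

```bash
python3 - <<'E'
from rob import *
manip.move_linear(W(.005,.045,.028),.2); manip.move_linear(W(-.05,.045,.16),.3)
manip.move_pose(W(-.14,-.08,.16),rot(-np.pi/2,.17))
manip.move_linear(W(-.11,-.085,.028),.25); manip.move_linear(W(-.072,-.085,.028),.1); st()
press(-.072,-.085,.028,[1,0],9,step=.0015,n=12)
manip.move_linear(W(-.12,-.085,.028),.2); manip.move_linear(W(-.14,-.085,.17),.3)
c=cams.capture("top"); s=cams.capture("side"); np.savez("p3.npz",**c)
cv2.imwrite("pics/p3.png",cv2.resize(c["image"][145:275,320:430],None,fx=4.5,fy=4.5,interpolation=cv2.INTER_CUBIC))
g=cv2.cvtColor(c["image"],cv2.COLOR_BGR2GRAY); h=cv2.cvtColor(c["image"],cv2.COLOR_BGR2HSV)
m=cv2.inRange(h,(3,110,150),(20,255,255)); m[:150]=0;m[270:]=0;m[:,:320]=0;m[:,430:]=0
n,_,sts,ce=cv2.connectedComponentsWithStats(m)
k=[i for i in range(1,n) if sts[i,4]>20]
P=plane(c,ce[k],.044); print("orange pads, station mm"); print((Rz.inv().apply(P-[*t,0])*1000).round(1)[:,:2]); st()
E
```

```text
clk 23.5 stn xyz mm [-71.6 -85.1  28.7] F [ 0.8 -0.6  0. ] w 0.060
press 7 [-0.06  -0.085] dF [-12.7  -0.6]
clk 25.5 stn xyz mm [-63.1 -84.6  27.3] F [-11.9  -1.2   9.6] w 0.060
orange pads, station mm
[[  45.5 -141.2]
 [  45.3  -30.2]
 [  10.7 -141.8]
 [  11.   -29.7]
 [ -23.3  -28.9]
 [ -23.3 -141.1]]
clk 26.7 stn xyz mm [-140.5  -84.4  168.2] F [-0.3  0.5 -0.1] w 0.060
```

View pics/p3.png

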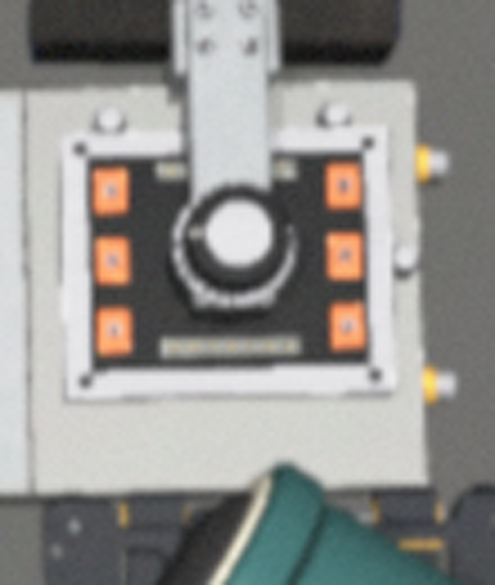

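The module is seated. The pads' centre is at (11.0, −85.5) mm in the station frame with yaw about 0, and the plate touches the pins at crop (110,122), (333,115) and (403,258). Next is the knob.

```bash
python3 - <<'E'
from rob import *
manip.set_gripper(.082,40)
a=2.05
manip.move_pose(W(-.08,-.085,.22),rot(a))
manip.move_linear(W(.01,-.085,.20),.3)
manip.move_linear(W(.01,-.085,.105),.25); manip.move_linear(W(.01,-.085,.087),.06); st()
m0=manip.state()["moment"]; q=np.array(manip.state()["joint_pos"]); print(q.round(3))
manip.set_gripper(.03,40); st(); s=manip.state(); print("grip",s["grasp_force"],(s["moment"]-m0).round(2))
q0=inverse_kinematics(W(.01,-.085,.087),rot(a)); j=q0[5]; 
while j<2.42:
    j=min(j+.4,2.45); qq=np.array(q0); qq[5]=j; manip.set_joints(qq); mm=manip.state(); manip.dwell(.15); s=manip.state()
    print("%.2f J6 %.2f Mz turning %.2f held %.2f"%(s["clock"],s["joint_pos"][5],mm["moment"][2]-m0[2],s["moment"][2]-m0[2]),s["contact_force"].round(1))
E
```

```text
clk 31.5 stn xyz mm [  9.8 -84.9  86.9] F [ 0.2 -0.1  0.5] w 0.082
[-0.336  0.334  1.81   0.     0.998 -2.413]
clk 32.2 stn xyz mm [  9.8 -84.6  87.1] F [-0.8  2.9  1.8] w 0.046
grip 40.000146478414536 [ 0.37  0.17 -0.02]
32.79 J6 -2.01 Mz turning -0.23 held -0.21 [-1.7  4.7  3.3]
33.41 J6 -1.61 Mz turning -0.23 held -0.20 [-1.7  7.5  2.9]
34.02 J6 -1.21 Mz turning -0.20 held -0.18 [-0.2  9.1  3.5]
34.64 J6 -0.81 Mz turning -0.23 held -0.20 [1.5 9.6 2.6]
35.26 J6 -0.41 Mz turning -0.16 held -0.26 [ 3.6 10.1  1. ]
35.88 J6 -0.01 Mz turning -0.06 held -0.02 [ 5.3 10.2 -1. ]
36.49 J6 0.39 Mz turning -0.02 held -0.02 [ 7.2  9.2 -2.1]
37.11 J6 0.79 Mz turning -0.01 held -0.08 [ 8.6  7.2 -3.5]
37.73 J6 1.19 Mz turning -0.05 held -0.08 [ 8.3  6.2 -4.9]
38.34 J6 1.59 Mz turning -0.05 held -0.02 [ 8.   3.4 -4.9]
38.96 J6 1.99 Mz turning -0.03 held -0.08 [ 7.3  2.2 -3.9]
39.58 J6 2.39 Mz turning -0.02 held -0.06 [ 5.1  0.7 -3.5]
39.98 J6 2.45 Mz turning -0.03 held -0.06 [ 4.9  1.2 -3.6]
```

```bash
python3 - <<'E'
from rob import *
manip.set_gripper(.082); manip.move_linear(W(.01,-.085,.20),.2); manip.move_linear(W(-.15,-.085,.25),.3)
c=cams.capture("top"); st()
b=dict(np.load("p3.npz"))["image"]; 
f=lambda i:cv2.resize(i[150:270,325:425],None,fx=4,fy=4,interpolation=cv2.INTER_CUBIC)
cv2.imwrite("pics/p4.png",np.hstack([f(b),f(c["image"])]))
h=cv2.cvtColor(c["image"],cv2.COLOR_BGR2HSV)
m=cv2.inRange(h,(3,110,150),(20,255,255)); m[:150]=0;m[270:]=0;m[:,:320]=0;m[:,430:]=0
n,_,sts,ce=cv2.connectedComponentsWithStats(m)
k=[i for i in range(1,n) if sts[i,4]>20]
P=plane(c,ce[k],.044); print((Rz.inv().apply(P-[*t,0])*1000).round(1)[:,:2])
E
```

```text
clk 42.1 stn xyz mm [-149.5  -84.9  248.9] F [0.3 0.7 0.1] w 0.082
[[  45.6 -141.1]
 [  45.2  -30.2]
 [  10.7 -141.8]
 [  10.9  -29.7]
 [ -23.3  -29. ]]
```

View pics/p4.png

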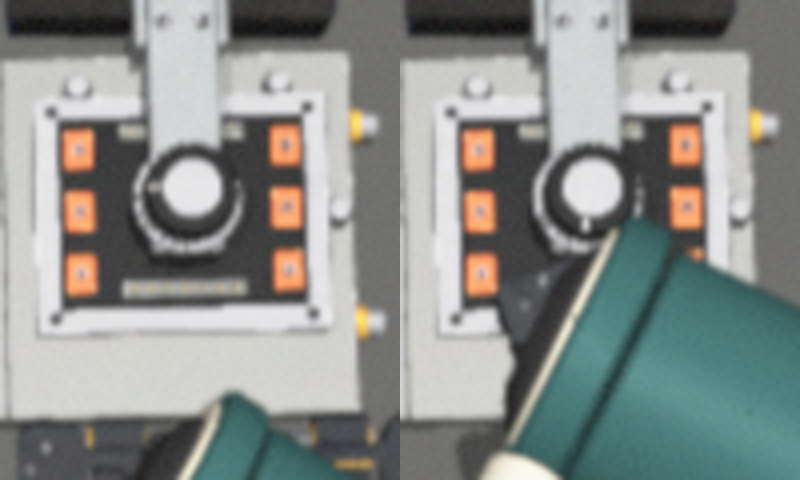

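The mark on the knob cap went from the left (150,188) clockwise round to the bottom (585,225 in the right half), about 275°. That matches the wrist sweep, so the fingers held and the clutch slipped. The module hasn't moved off its pins.

```bash
python3 -c "
from cell import order; print(order.close_job())"
```

```text
the job is handed in; nothing more can be done
None
```

The module is seated square against all three pins and clamped, with the knob turned clockwise until its clutch slipped and then released; I handed the job in at about 42 s.

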